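# Put the table crank back in its holder

## Task

Put the Z-bent crank handle with the red grip back in its holder: turn it so that the red grip lies in the notch of the red post and the bare dark end in the notch of the white post, both all the way down, and let go. Leave the crank with the blue grip where it is.

Things in the scene. Friction and masses are not known exactly. Their poses are not given: they have to be found in the camera images.
- crank: Red-gripped crank, flat Z of 14 mm steel tube, 0.2-0.4 kg, lying flat, z up. Origin: underside of the middle of its straight middle arm (8 mm below the arm's axis), under the centre of mass. Arm along y, -60 to +60 mm. Grip leg 92 mm along +x from y=+60, shaft leg 92 mm along -x from y=-60; 16 mm sleeves 28-90 mm out: red grip, dark steel shaft end. Grasp the arm, closing along x.
- crank_grip (a point): Centre of the crank's red grip, on its axis: (64, 60, 8) mm in the crank's frame. With the crank home in the holder, the crank's axes point the same way as the holder's and its origin is 50 mm above the holder's origin.
- holder: Fixed grey base plate 156 x 184 x 10 mm with two 82 mm high posts, each 28 (x) by 64 (y) mm: red at (64, 60), white at (-64, -60) mm. Origin: centre of its underside, on the table. Each post has a notch from above, running along x through its middle: floor 50 mm above the table, 22 mm wide, sides upright for 12 mm, then flaring to 46 mm at the top.
- blue_crank: A bystander: another crank of the same shape, size and frame, but with a blue grip. To be left alone.
Not all that is in view belongs to the job. Leave any orange look-alike of the crank alone.

How it is judged:
By the outcome, as a careful person would: the job done as asked, in the order asked, and still so for the second after the job is handed in, with the robot touching nothing.
It also fails if it takes over 42 s, if anything falls off the work surface, if the arm or the gripper's body presses on something with over 40 N, if the wrist force passes 120 N, or if a joint passes its speed limit or range.

## Robot

A 6-joint arm with a two-finger parallel gripper is mounted at the origin on the work surface. World frame = base frame: x ahead of the robot, y to its left, z up, the work surface at z = 0. Lengths are in m, angles in rad, forces in N, time in s.
With the tool pointing down it reaches from about 0.375 to 0.975 m from the base axis. Payload 3.8 kg.
Tool frame: the origin (TCP) lies midway between the tips of the shut fingers; the grasp point (between the pads) lies 19 mm behind it; z points along the fingers, y is the line along which they close (so a half turn about z gives the same grasp; the last joint's range is limited). The gripper opens to 85 mm and grips with 20 to 120 N. Pads are 22 mm wide; open, the fingers measure 114 mm over their backs; the gripper's body (76 mm by 85 mm) begins 54 mm behind the grasp point. The pads swing forward as they close: fully open they stand 13 mm farther back than shut.
Start: joints at [-1.321, 0.264, 1.604, -0, 1.274, -0.037], TCP at [0.191, -0.647, 0.231] pointing down, gripper open.
Joint ranges: [-2.63, 2.63], [-0.94, 2.18], [0.31, 2.57], [-1.31, 4.45], [0, 2.66], [-2.55, 2.55]. Speed limits (rad/s): [2.57, 2.57, 3.14, 3.14, 3.14, 3.14].

## Interface

Orientations are given as a rotation vector (axis times angle).
In Python, from workcell import read_state, vision, ticket gives the robot as it stands. The module is installed in compiled form; this text tells all that it offers.
- The arm moves only by the tool jog_arm, never from a script. Its arguments are lists of equal length, an entry for each row: "turn": the turn, a rotation vector about the tool's x, y, z in rad, a list of three; "delta_pos": the shift along the tool's x, y, z in m, a list of three; "gripper": the finger opening in m, from 0 to 0.0854. In form: {"turn": [[rx, ry, rz], ...], "delta_pos": [[dx, dy, dz], ...], "gripper": [gripper, ...]}. A call has 1 to 20 rows; each row shifts and turns the commanded pose from where the row before left it, along the tool's axes as they then stand; what a row does not reach is not made up. A row lasts 1/12 s, in which the tool goes at most 41.7 mm and 7.16 degrees, less where a joint would pass 70% of its speed; a pose out of reach is approached as far as the arm can. A call with a gripper value outside its range is refused whole. The fingers move at their own pace and stop on an object; "grip_force" is the grip in N (left out, the last holds). Time passes only in rows, so rows that do not move let the fingers close. It gives the time, the measured TCP pose, the force, the opening and the grip force at its end, in the units of the state.
- read_state(): the state, without advancing time (a new reading comes with each control period).
- vision.read_camera(name): name is "scene" or "top" or "wrist"; returns the picture (384x512x3 uint8, red, green, blue); there is no depth.
- vision.calibration(name): a dict with "vfov" (degrees; the focal length in pixels is half the picture's height over the tangent of half this angle, whatever the lens; pixels are square), "cx", "cy" (the principal point, pixels), "dist" ([k1, k2, p1, p2, k3] as OpenCV has them; the pictures are not rectified), "R" (3x3) and "t" (3): a world point X has camera coordinates R X + t; the wrist camera has in their place "mount" (4x4, takes a point from camera to tool coordinates, whose origin is the TCP and whose axes are the flange's). Camera axes: x right, y down, z forward; pixel columns grow to the right and rows downward; lengths in m; the calibration is good to about 2 mm. A picture is of the moment at which its call begins: read the wrist's pose just before it. calibration takes no time and is no camera call.
- ticket.finish_job(): hands the job in; it is judged then, once.
The state is a dict: "time": time; "q": joint angles; "joint_vel": joint speeds; "joint_torque": joint torques, N m; "tool_pos": TCP position; "tcp_rot": TCP orientation; "wrist_force": force on the tool from outside, world axes, zero at the start; "torque": the same for the moment, N m; "width": opening from 0.0 (shut) to 1.0 (fully open); "grip_force": force on a finger pad.
Only numpy, scipy, OpenCV 4.12 (cv2) and the standard library are available. Lean on these libraries where they do the work, as an engineer would, in place of code of your own. Each camera call takes 0.05 s, during which the arm holds its last target. There are 200 camera calls.

## Working session

There is one attempt and no reset: what is moved stays moved. The work goes in short steps, Python scripts to look and compute and a tool call to move; the robot and the scene stay as the last step left them, time stands still between calls to the robot, and variables do not carry over. Pictures are saved under pics/ and viewed, at most 10 in all, crops included, and the job is handed in when it is done.

Besides the shell and the picture viewer there is one more tool, called after "Request:" as name(argument=value, ...), one argument or row to a line, values as JSON. jog_arm: Moves the arm, as the interface text tells. Its arguments: {"type":"object","properties":{"turn":{"type":"array","items":{"type":"array","items":{"type":"number"}}},"delta_pos":{"type":"array","items":{"type":"array","items":{"type":"number"}}},"gripper":{"type":"array","items":{"type":"number"}},"grip_force":{"type":"number"}},"required":["turn","delta_pos","gripper"]}

```bash
mkdir -p pics
cat > h.py <<'E'
import numpy as np, cv2, json
from scipy.spatial.transform import Rotation as Rot
from workcell import read_state, vision, ticket
def snap(name,fn):
    s=read_state(); im=vision.read_camera(name)
    cv2.imwrite('pics/'+fn+'.png',im[:,:,::-1])
    c=vision.calibration(name)
    f=192/np.tan(np.radians(c['vfov'])/2)
    K=np.array([[f,0,c['cx']],[0,f,c['cy']],[0,0,1]])
    if 'mount' in c:
        T=np.eye(4);T[:3,:3]=Rot.from_rotvec(s['tcp_rot']).as_matrix();T[:3,3]=s['tool_pos']
        W=T@np.array(c['mount']);R=W[:3,:3].T;t=-R@W[:3,3]
    else: R=np.array(c['R']);t=np.array(c['t'])
    return im,(K,np.array(c['dist'],float),R,t)
def ray(cam,uv):
    K,d,R,t=cam
    p=cv2.undistortPoints(np.array(uv,float).reshape(-1,1,2),K,d).reshape(-1,2)
    v=np.c_[p,np.ones(len(p))]@R
    return -R.T@t,v
def onz(cam,uv,z):
    o,v=ray(cam,uv); return o+v*((z-o[2])/v[:,2])[:,None]
def proj(cam,X):
    K,d,R,t=cam
    return cv2.projectPoints(np.array(X,float).reshape(-1,3),cv2.Rodrigues(R)[0],t,K,d)[0].reshape(-1,2)
def tri(c1,u1,c2,u2):
    o1,v1=ray(c1,u1);o2,v2=ray(c2,u2);out=[]
    for a,b in zip(v1,v2):
        A=np.c_[a,-b];k=np.linalg.lstsq(A,o2-o1,rcond=None)[0]
        p,q=o1+a*k[0],o2+b*k[1];out.append(np.r_[(p+q)/2,np.linalg.norm(p-q)])
    return np.array(out)
def blobs(im,lo,hi,amin=40):
    m=cv2.inRange(cv2.cvtColor(im,cv2.COLOR_RGB2HSV),np.array(lo),np.array(hi))
    if lo[0]==0 and hi[0]<12: m|=cv2.inRange(cv2.cvtColor(im,cv2.COLOR_RGB2HSV),np.array([170,*lo[1:]]),np.array([180,*hi[1:]]))
    n,l,st,ce=cv2.connectedComponentsWithStats(m)
    return [(st[i].tolist(),ce[i].round(1).tolist(),cv2.minAreaRect(np.argwhere(l==i)[:,::-1].astype(np.float32))) for i in range(1,n) if st[i][4]>amin]
E
python3 - <<'E'
from h import *
for n in('top','scene'):
    im,c=snap(n,n+'0')
    print(n,(-c[2].T@c[3]).round(3)); 
    for b in blobs(im,(0,120,60),(8,255,255)): print(b)
s=read_state();print(s['time'],s['tcp_rot'])
E
```

```text
top [0.34  0.031 1.102]
([120, 25, 25, 24, 463], [132.0, 36.4], ((132.0, 36.5), (23.0, 24.0), 90.0))
([221, 153, 23, 13, 230], [232.1, 159.5], ((232.07183837890625, 159.36463928222656), (11.773178100585938, 22.390064239501953), 86.98721313476562))
([107, 174, 21, 10, 111], [117.2, 178.6], ((117.261474609375, 178.6284637451172), (21.16796112060547, 5.268044948577881), 16.699241638183594))
([96, 258, 23, 7, 122], [106.8, 260.8], ((106.92413330078125, 260.7139892578125), (22.019535064697266, 5.5516676902771), 3.5763344764709473))
scene [1.227 0.599 0.881]
([93, 62, 4, 18, 49], [94.8, 71.1], ((94.813232421875, 70.51168060302734), (17.091650009155273, 2.6822662353515625), 86.42366790771484))
([250, 192, 26, 34, 577], [261.7, 209.8], ((261.998779296875, 208.5249481201172), (25.218496322631836, 32.409515380859375), 2.8624050617218018))
([421, 207, 23, 14, 133], [432.0, 213.3], ((431.85272216796875, 213.3130340576172), (24.163982391357422, 5.58858585357666), 25.201122283935547))
([375, 256, 23, 21, 161], [386.1, 265.8], ((386.1229553222656, 265.8524475097656), (25.863452911376953, 6.273807525634766), 39.80556869506836))
([257, 334, 33, 50, 1437], [273.3, 359.0], ((273.0, 358.5), (49.0, 32.0), 90.0))
0.1 [-3.10726756e+00 -4.48589128e-01  3.45247392e-04]
```

View pics/top0.png

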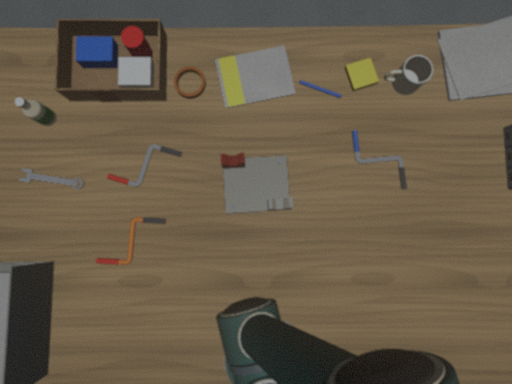

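View pics/scene0.png

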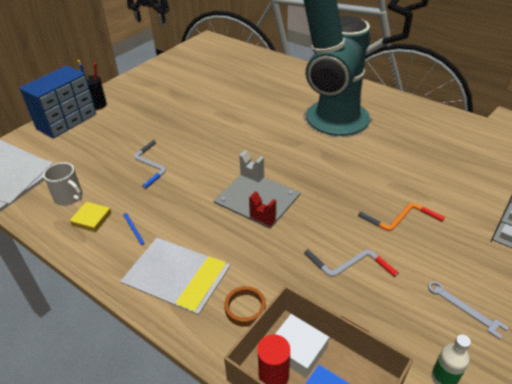

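The top view shows the grey crank with the red grip at (117,179) and its dark end at (171,152). The orange look-alike is below it, and the holder is at (257,185), with the red post at (232,160) and the white post at (280,203). The scene view shows the target's grip at (386,266) and dark end at (315,262).

Run:
```python
from h import *
I={};C={}
for n in('top','scene'):
    I[n],C[n]=snap(n,n+'1')
def rp(n,b): 
    (c,wh,a)=b[2]; return c
# red grip
g=tri(C['top'],[(117.26,178.63)],C['scene'],[(386.12,265.85)]);print('grip',g.round(4))
def sub(n,x0,y0,x1,y1,lo,hi):
    bl=blobs(I[n][y0:y1,x0:x1],lo,hi,25)
    return [((b[2][0][0]+x0,b[2][0][1]+y0),b[2][1],b[0][4]) for b in bl]
print(sub('top',155,138,190,165,(0,0,0),(180,255,75)))
print(sub('scene',298,243,332,280,(0,0,0),(180,255,75)))
print(sub('top',215,145,300,220,(0,0,95),(180,45,255)))
print('base px',proj(C['top'],[[0,0,0],[.5,0,0],[.5,.3,0]]).round())
a=cv2.resize(I['top'][140:225,210:305],None,fx=5,fy=5,interpolation=cv2.INTER_CUBIC)
b=cv2.resize(I['scene'][145:230,205:305],None,fx=5,fy=5,interpolation=cv2.INTER_CUBIC)[:,:]
h=max(a.shape[0],b.shape[0])
a=cv2.copyMakeBorder(a,0,h-a.shape[0],0,0,0);b=cv2.copyMakeBorder(b,0,h-b.shape[0],0,0,0)
ab=np.hstack([a,b]);ab=cv2.resize(ab,None,fx=.8,fy=.8)
print(ab.shape);cv2.imwrite('pics/hold.png',ab[:,:,::-1])
```

```text
grip [[0.4999 0.4123 0.0108 0.0029]]
[((170.4117660522461, 150.85294151306152), (20.615528106689453, 4.3656415939331055), 88)]
[((312.75, 259.75000190734863), (20.50609588623047, 1.4142134189605713), 30)]
[((256.91175079345703, 183.8529396057129), (54.147727966308594, 67.79971313476562), 3283)]
base px [[265. 359.]
 [263. 178.]
 [158. 179.]]
(340, 780, 3)
```

View pics/hold.png

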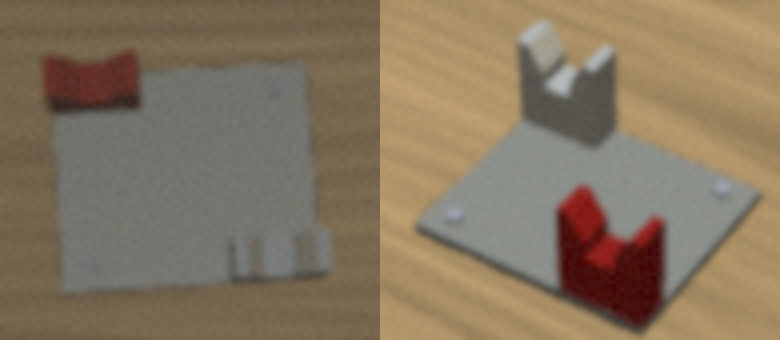

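The crop shows the holder's plate about 3° off square. The red post's notch is at the upper left in the top view and the white post's at the lower right.

```bash
cat >> h.py <<'E'
def delta(pos,yaw,s=None):
    """shift in present tool axes and yaw change (deg); print turn z needed for upright tool"""
    s=s or read_state();R=Rot.from_rotvec(s['tcp_rot']).as_matrix()
    y0=np.degrees(np.arctan2(R[1,0],R[0,0]))
    return (R.T@(np.array(pos)-s['tool_pos'])).round(4), 'yaw now',y0.round(2),'turn z rad',np.radians(-(yaw-y0)).round(4),'tilt',R[:,2].round(4)
E
python3 - <<'E'
from h import *
I,C=snap('top','t2')
s=onz(C,[(170.41,150.85)],.008)[0];g=onz(C,[(117.26,178.63)],.008)[0]
print('shaft',s,'grip',g,'c',(s+g)/2,'yaw',np.degrees(np.arctan2(*(g-s)[1::-1])-np.arctan2(120,128)),np.linalg.norm(g-s))
m=(I[150:218,218:298].astype(int));
pl=onz(C,[(223.2,168),(286,155.8),(289.5,208),(225,212.8)],.01);print(pl.round(3))
print(np.array(vision.calibration('wrist')['mount']).round(3),vision.calibration('wrist')['vfov'])
print(delta((.46,.03,.3),93))
E
```

```text
shaft [0.57901832 0.26473823 0.008     ] grip [0.49966466 0.41468904 0.008     ] c [0.53934149 0.33971363 0.008     ] yaw 74.73531338990271 0.16965332067353267
[[ 0.527  0.113  0.01 ]
 [ 0.561 -0.067  0.01 ]
 [ 0.411 -0.074  0.01 ]
 [ 0.399  0.108  0.01 ]]
[[-0.    -0.945 -0.327  0.083]
 [ 1.    -0.    -0.     0.   ]
 [ 0.    -0.327  0.945 -0.142]
 [ 0.     0.     0.     1.   ]] 64.40160595578973
(array([ 0.4497, -0.5734, -0.0687]), 'yaw now', np.float64(16.44), 'turn z rad', np.float64(-1.3363), 'tilt', array([-3.0e-04,  1.1e-03, -1.0e+00]))
```

Request:
jog_arm(
  turn=[
    [0, 0, 0],
    [0, 0, 0],
    [0, 0, 0],
    [0, 0, 0],
    [0, 0, 0],
    [0, 0, 0],
    [0, 0, 0],
    [0, 0, 0],
    [0, 0, 0],
    [0, 0, 0],
    [0, 0, 0],
    [0, 0, 0],
    [0, 0, 0],
    [0, 0, 0],
    [0, 0, 0],
    [0, 0, 0],
    [0, 0, 0],
    [0, 0, 0],
    [0, 0, 0],
    [0, 0, 0],
  ],
  delta_pos=[
    [0.0236, -0.0299, -0.001],
    [0.0236, -0.0299, -0.001],
    [0.0236, -0.0299, -0.001],
    [0.0236, -0.0299, -0.001],
    [0.0236, -0.0299, -0.001],
    [0.0236, -0.0299, -0.001],
    [0.0236, -0.0299, -0.001],
    [0.0236, -0.0299, -0.001],
    [0.0236, -0.0299, -0.001],
    [0.0236, -0.0299, -0.001],
    [0.0236, -0.0299, -0.001],
    [0.0236, -0.0299, -0.001],
    [0.0236, -0.0299, -0.001],
    [0.0236, -0.0299, -0.001],
    [0.0236, -0.0299, -0.001],
    [0.0236, -0.0299, -0.001],
    [0.0236, -0.0299, -0.001],
    [0.0236, -0.0299, -0.001],
    [0.0236, -0.0299, -0.001],
    [0.0236, -0.0299, -0.001],
  ],
  gripper=[0.0854, 0.0854, 0.0854, 0.0854, 0.0854, 0.0854, 0.0854, 0.0854, 0.0854, 0.0854, 0.0854, 0.0854, 0.0854, 0.0854, 0.0854, 0.0854, 0.0854, 0.0854, 0.0854, 0.0854],
)

```text
time: 1.92
tool_pos: [0.4747, 0.0617, 0.2516]
tcp_rot: [3.109, 0.45, 0.001]
wrist_force: [1.1, -0.1, -0.4]
width: 1.001
grip_force: 0.0
```

Request:
jog_arm(
  turn=[
    [0, 0, -0.1215],
    [0, 0, -0.1215],
    [0, 0, -0.1215],
    [0, 0, -0.1215],
    [0, 0, -0.1215],
    [0, 0, -0.1215],
    [0, 0, -0.1215],
    [0, 0, -0.1215],
    [0, 0, -0.1215],
    [0, 0, -0.1215],
    [0, 0, -0.1215],
    [0, 0, 0],
    [0, 0, 0],
  ],
  delta_pos=[
    [0, 0, 0],
    [0, 0, 0],
    [0, 0, 0],
    [0, 0, 0],
    [0, 0, 0],
    [0, 0, 0],
    [0, 0, 0],
    [0, 0, 0],
    [0, 0, 0],
    [0, 0, 0],
    [0, 0, 0],
    [0, 0, 0],
    [0, 0, 0],
  ],
  gripper=[0.0854, 0.0854, 0.0854, 0.0854, 0.0854, 0.0854, 0.0854, 0.0854, 0.0854, 0.0854, 0.0854, 0.0854, 0.0854],
)

```text
time: 3.0
tool_pos: [0.4744, 0.0597, 0.2513]
tcp_rot: [2.166, 2.275, -0.0]
wrist_force: [-0.1, 0.1, -0.4]
width: 0.998
grip_force: 0.0
```

Run:
```python
from h import *
I,C=snap('wrist','w1')
import pickle;pickle.dump((I,C),open('w1.pkl','wb'))
s=read_state();print(s['time'],s['tool_pos'],delta((.475,.06,.25),93))
```

```text
3.05 [0.47440281 0.05967139 0.25123918] (array([0.0003, 0.0006, 0.0012]), 'yaw now', np.float64(92.82), 'turn z rad', np.float64(-0.0032), 'tilt', array([-1.e-04,  0.e+00, -1.e+00]))
```

View pics/w1.png

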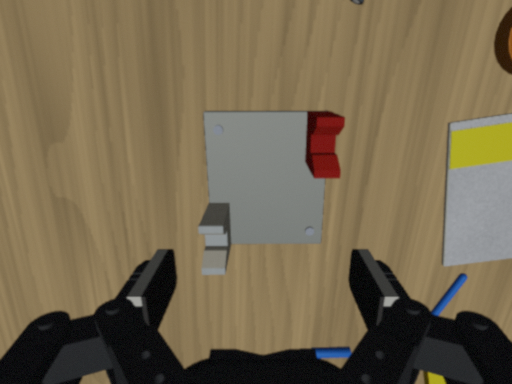

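The wrist view shows the plate's corners at about (205,111) and (321,243). The red post's notch floor is near (322,143) and the white post's near (216,240).

```bash
cat >> h.py <<'E'
def plate(I,C,box,z=.01):
    """edge-line fit of the plate; box = rough corner pixels TL,BR"""
    (l,t),(r,b)=box
    g=cv2.GaussianBlur(cv2.cvtColor(I,cv2.COLOR_RGB2HSV)[:,:,1].astype(np.float32),(3,3),0)
    def edge(vals,c0):
        d=np.abs(np.gradient(vals));i=int(np.argmax(d));w=d[max(i-2,0):i+3];return c0+(np.arange(max(i-2,0),max(i-2,0)+len(w))*w).sum()/w.sum()
    rows=lambda a,e:np.arange(a,e)
    L=[(edge(g[y,l-8:l+10],l-8),y) for y in rows(t+8,t+60)]
    Rr=[(edge(g[y,r-8:r+10],r-8),y) for y in rows(b-45,b-6)]
    T=[(x,edge(g[t-8:t+10,x],t-8)) for x in rows(l+8,l+70)]
    B=[(x,edge(g[b-8:b+10,x],b-8)) for x in rows(r-70,r-6)]
    out=[]
    for E in(L,T,Rr,B):
        W=onz(C,E,z)[:,:2]; vx,vy,x,y=cv2.fitLine(W.astype(np.float32),cv2.DIST_HUBER,0,1e-5,1e-5).ravel()
        a=np.degrees(np.arctan2(vy,vx))%180; out.append(((x,y),(vx,vy),a))
    def X(p,q):
        A=np.array([[p[1][0],-q[1][0]],[p[1][1],-q[1][1]]],float);k=np.linalg.solve(A,np.array(q[0],float)-np.array(p[0],float));return np.array(p[0])+k[0]*np.array(p[1])
    c=np.array([X(out[0],out[1]),X(out[2],out[1]),X(out[2],out[3]),X(out[0],out[3])])
    return c,[o[2] for o in out]
E
python3 - <<'E'
from h import *
import pickle;I,C=pickle.load(open('w1.pkl','rb'))
c,a=plate(I,C,((205,111),(322,243)))
print(c.round(4),np.round(a,2),'centre',c.mean(0).round(4),'sides',np.linalg.norm(np.diff(c[[0,1,2,3,0]],axis=0),axis=1).round(4))
# predicted vs red/white notch corners
def pr(cx,cy,yaw):
    r=np.radians(yaw);M=np.array([[np.cos(r),-np.sin(r)],[np.sin(r),np.cos(r)]])
    P=[]
    for px,py in((.064,.06),(-.064,-.06)):
        for dx in(-.014,.014):
            for dy,z in((-.032,.082),(-.023,.082),(-.011,.05),(.011,.05),(.023,.082),(.032,.082)): P.append([*(M@[px+dx,py+dy]+[cx,cy]),z])
    return P
yaw=np.mean([a[0]-90,a[2]-90,(a[1]+90)%180-90,(a[3]+90)%180-90]);print(yaw)
V=cv2.resize(I[95:290,180:360],None,fx=3,fy=3,interpolation=cv2.INTER_CUBIC)
for u in proj(C,pr(*c.mean(0),yaw)): cv2.circle(V,tuple(((u-[180,95])*3+1).astype(int).tolist()),2,(0,255,0),-1)
cv2.imwrite('pics/w1o.png',V[:,:,::-1])
E
```

```text
[[ 0.398   0.1076]
 [ 0.5529  0.1154]
 [ 0.5624 -0.067 ]
 [ 0.4079 -0.0749]] [93.11  2.88 92.98  2.94] centre [0.4803 0.0203] sides [0.1551 0.1827 0.1547 0.1828]
2.9783459
```

View pics/w1o.png

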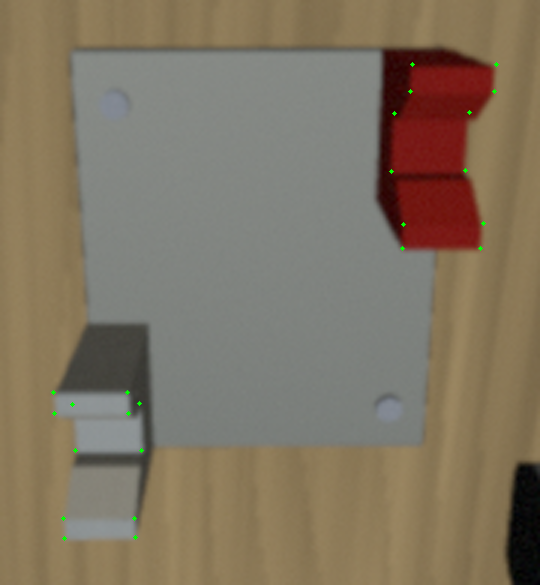

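The projected notch corners fall on the image edges within about 1 px, so the holder is at (0.4803, 0.0203) with yaw 2.98°. Next I move to the crank, stopping on the way for a second view of the holder's height.

Request:
jog_arm(
  turn=[
    [0, 0, 0],
    [0, 0, 0],
    [0, 0, 0],
    [0, 0, 0],
  ],
  delta_pos=[
    [0.0363, 0.005, 0.0039],
    [0.0363, 0.005, 0.0039],
    [0, 0, 0],
    [0, 0, 0],
  ],
  gripper=[0.0854, 0.0854, 0.0854, 0.0854],
)

```text
time: 3.38
tool_pos: [0.4804, 0.134, 0.2431]
tcp_rot: [-2.161, -2.28, 0.001]
wrist_force: [-0.1, -0.7, -0.2]
width: 1.002
grip_force: 0.0
```

Run:
```python
from h import *
import pickle
I,C=snap('wrist','w2');pickle.dump((I,C),open('w2.pkl','wb'))
I1,C1=pickle.load(open('w1.pkl','rb'))
# match near known features between views (optical flow seeded by prediction)
h=np.radians(2.98);M=np.array([[np.cos(h),-np.sin(h)],[np.sin(h),np.cos(h)]])
P=[[*(M@[x,y]+[.4803,.0203]),z] for x,y,z in((.05,.028,.082),(.078,.028,.082),(.05,.049,.05),(.078,.049,.05),(-.078,-.028,.082),(-.05,-.028,.082),(-.05,-.049,.05),(-.078,-.071,.05),(-.078,.092,.01),(.078,-.092,.01))]
u1=proj(C1,P).astype(np.float32).reshape(-1,1,2);u2=proj(C,P).astype(np.float32).reshape(-1,1,2)
g=lambda i:cv2.cvtColor(i,cv2.COLOR_RGB2GRAY)
v,st,e=cv2.calcOpticalFlowPyrLK(g(I1),g(I),u1,u2.copy(),winSize=(15,15),maxLevel=0,flags=cv2.OPTFLOW_USE_INITIAL_FLOW)
print(np.c_[np.array(P),tri(C1,u1.reshape(-1,2),C,v.reshape(-1,2)),st].round(4))
```

```text
[[ 5.288e-01  5.090e-02  8.200e-02  5.298e-01  5.050e-02  8.120e-02
   1.700e-03  1.000e+00]
 [ 5.567e-01  5.230e-02  8.200e-02  5.568e-01  5.220e-02  8.150e-02
   1.000e-04  1.000e+00]
 [ 5.277e-01  7.180e-02  5.000e-02  5.280e-01  7.220e-02  5.210e-02
   1.400e-03  1.000e+00]
 [ 5.556e-01  7.330e-02  5.000e-02  5.544e-01  7.430e-02  5.470e-02
   2.000e-04  1.000e+00]
 [ 4.039e-01 -1.170e-02  8.200e-02  4.035e-01 -1.190e-02  8.170e-02
   6.000e-04  1.000e+00]
 [ 4.318e-01 -1.030e-02  8.200e-02  4.321e-01 -1.150e-02  7.960e-02
   1.200e-03  1.000e+00]
 [ 4.329e-01 -3.120e-02  5.000e-02  4.361e-01 -1.850e-02  7.500e-02
   1.100e-03  1.000e+00]
 [ 4.061e-01 -5.470e-02  5.000e-02  4.067e-01 -5.270e-02  5.340e-02
   1.000e-04  1.000e+00]
 [ 3.976e-01  1.081e-01  1.000e-02  3.975e-01  1.080e-01  8.600e-03
   2.000e-04  1.000e+00]
 [ 5.630e-01 -6.750e-02  1.000e-02  5.636e-01 -6.940e-02  6.600e-03
   3.000e-04  1.000e+00]]
```

Request:
jog_arm(
  turn=[
    [0, 0, 0],
    [0, 0, 0],
    [0, 0, 0],
    [0, 0, 0],
    [0, 0, 0],
    [0, 0, 0],
    [0, 0, -0.122],
    [0, 0, -0.122],
    [0, 0, -0.122],
    [0, 0, -0.122],
    [0, 0, -0.122],
    [0, 0, -0.122],
    [0, 0, -0.122],
    [0, 0, -0.122],
    [0, 0, -0.122],
    [0, 0, -0.122],
    [0, 0, 0],
    [0, 0, 0],
  ],
  delta_pos=[
    [0.0363, 0.005, 0.0039],
    [0.0363, 0.005, 0.0039],
    [0.0363, 0.005, 0.0039],
    [0.0363, 0.005, 0.0039],
    [0.0363, 0.005, 0.0039],
    [0.0363, 0.005, 0.0039],
    [0, 0, 0],
    [0, 0, 0],
    [0, 0, 0],
    [0, 0, 0],
    [0, 0, 0],
    [0, 0, 0],
    [0, 0, 0],
    [0, 0, 0],
    [0, 0, 0],
    [0, 0, 0],
    [0, 0, 0],
    [0, 0, 0],
  ],
  gripper=[0.0854, 0.0854, 0.0854, 0.0854, 0.0854, 0.0854, 0.0854, 0.0854, 0.0854, 0.0854, 0.0854, 0.0854, 0.0854, 0.0854, 0.0854, 0.0854, 0.0854, 0.0854],
)

```text
time: 4.93
tool_pos: [0.4997, 0.3507, 0.2202]
tcp_rot: [0.475, 3.105, -0.0]
wrist_force: [-0.1, 0.3, -0.8]
width: 0.997
grip_force: 0.0
```

Run:
```python
from h import *
import pickle
I,C=snap('wrist','w3');pickle.dump((I,C),open('w3.pkl','wb'))
s=read_state();print(s['time'],s['tool_pos'],delta((.5,.352,.22),162.5))
for b in blobs(I,(0,120,60),(8,255,255)): print(b)
```

```text
4.9833 [0.49963403 0.35090656 0.22021245] (array([-0.    ,  0.0012,  0.0002]), 'yaw now', np.float64(162.62), 'turn z rad', np.float64(0.0021), 'tilt', array([ 2.e-04, -2.e-04, -1.e+00]))
([286, 135, 54, 14, 688], [312.5, 141.1], ((312.4999694824219, 141.49998474121094), (52.99999237060547, 12.999998092651367), 0.0))
([7, 252, 65, 48, 1275], [36.6, 277.6], ((37.376708984375, 277.1712341308594), (33.824893951416016, 60.27619171142578), 69.44395446777344))
```

View pics/w3.png

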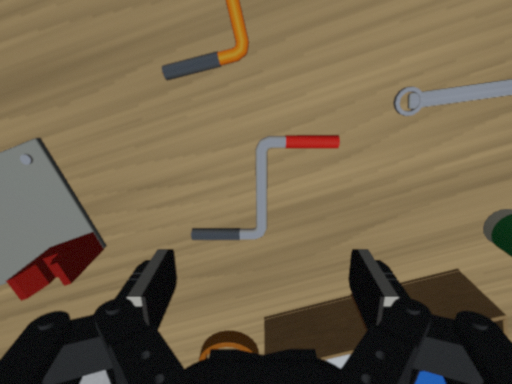

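The wrist view shows the crank's arm at column 262, from row 145 to row 232, nearly along tool x. The red grip is at (312,141) and the dark end at (216,234).

```bash
cat >> h.py <<'E'
def crank(I,C,z=.008,gx=.064):
    hsv=cv2.cvtColor(I,cv2.COLOR_RGB2HSV)
    def cen(m): 
        n,l,st,ce=cv2.connectedComponentsWithStats(m.astype(np.uint8));i=1+np.argmax(st[1:,4]);return ce[i],np.argwhere(l==i)[:,::-1]
    return hsv,cen
E
python3 - <<'E'
from h import *
import pickle
I,C=pickle.load(open('w3.pkl','rb'))
hsv=cv2.cvtColor(I,cv2.COLOR_RGB2HSV)
def reg(x0,y0,x1,y1,m):
    p=np.argwhere(m[y0:y1,x0:x1])[:,::-1]+[x0,y0];return p
print(hsv[190,[250,257,262,267,275]].tolist(),hsv[234,[190,200,230]].tolist())
sat=hsv[:,:,1]
arm=reg(245,158,280,218,(sat<60));dark=reg(180,220,241,248,(sat<70)&(hsv[:,:,2]<90))
grip=reg(280,128,345,155,(sat>140)&((hsv[:,:,0]<8)|(hsv[:,:,0]>170)))
for n,p in(('arm',arm),('dark',dark),('grip',grip)):
    W=onz(C,p,.008)[:,:2];vx,vy,x,y=cv2.fitLine(W.astype(np.float32),cv2.DIST_L2,0,1e-6,1e-6).ravel()
    s=(W-W.mean(0))@[vx,vy]
    print(n,len(p),p.mean(0).round(1),W.mean(0).round(4),'ang',(np.degrees(np.arctan2(vy,vx))%180).round(2),'len',np.ptp(s).round(4))
E
```

```text
[[19, 94, 141], [95, 11, 134], [109, 29, 149], [19, 76, 138], [20, 95, 151]] [[19, 70, 116], [110, 40, 77], [108, 44, 76]]
arm 662 [261.  187.4] [0.5342 0.3375] ang 162.57 len 0.0767
dark 521 [215.1 234. ] [0.5768 0.2618] ang 72.93 len 0.0638
grip 655 [312.3 141.3] [0.4976 0.4118] ang 72.52 len 0.0622
```

Request:
jog_arm(
  turn=[
    [0, 0, 0],
    [0, 0, 0],
    [0, 0, 0],
    [0, 0, 0],
    [0, 0, 0],
    [0, 0, 0],
  ],
  delta_pos=[
    [-0.01, -0.0005, 0.0225],
    [-0.01, -0.0005, 0.0225],
    [-0.01, -0.0006, 0.0225],
    [-0.01, -0.0006, 0.0225],
    [0, 0, 0],
    [0, 0, 0],
  ],
  gripper=[0.0854, 0.0854, 0.0854, 0.0854, 0.0854, 0.0854],
)

```text
time: 5.48
tool_pos: [0.5359, 0.3367, 0.1284]
tcp_rot: [-0.471, -3.103, 0.004]
wrist_force: [-0.3, -0.1, 0.4]
width: 1.001
grip_force: 0.0
```

Run:
```python
from h import *
import pickle
I,C=snap('wrist','w4');pickle.dump((I,C),open('w4.pkl','wb'))
I3,C3=pickle.load(open('w3.pkl','rb'))
hsv=cv2.cvtColor(I,cv2.COLOR_RGB2HSV);sat=hsv[:,:,1]
P=lambda q:proj(C,onz(C3,[q],.008))[0]
def reg(c,w,h,m):
    x0,y0=(np.array(c)-[w,h]).astype(int);x0=max(x0,0);y0=max(y0,0)
    m=m[y0:int(c[1]+h),x0:int(c[0]+w)].astype(np.uint8)
    n,l,st,ce=cv2.connectedComponentsWithStats(m);i=1+np.argmax(st[1:,4]);return np.argwhere(l==i)[:,::-1]+[x0,y0]
s=read_state()
for n,q,w,h,m in(('arm',(261,187.4),30,50,sat<60),('dark',(215.1,234),60,22,(sat<70)&(hsv[:,:,2]<90)),('grip',(312.3,141.3),60,22,(sat>140)&((hsv[:,:,0]<8)|(hsv[:,:,0]>170)))):
    c=P(q);p=reg(c,w,h,m);W=onz(C,p,.008)[:,:2];vx,vy,x,y=cv2.fitLine(W.astype(np.float32),cv2.DIST_L2,0,1e-6,1e-6).ravel()
    print(n,c.round(1),p.mean(0).round(1),len(p),W.mean(0).round(4),'ang',(np.degrees(np.arctan2(vy,vx))%180).round(2),'len',np.ptp((W-W.mean(0))@[vx,vy]).round(4),tri(C3,[q],C,[p.mean(0)]).round(4) if n!='arm' else '')
print(s['time'],s['tool_pos'],delta((.5372,.3368,.02),162.6))
```

```text
arm [263.7 180.3] [264.1 178.8] 1526 [0.5334 0.3382] ang 162.63 len 0.0936 
dark [202. 243.] [194.9 245.5] 1242 [0.5775 0.2541] ang 84.77 len 0.1132 [[0.5383 0.2891 0.093  0.0009]]
grip [335.2 116. ] [335.8 116.4] 1350 [0.498  0.4121] ang 72.46 len 0.063 [[0.4977 0.412  0.008  0.0006]]
5.5333 [0.53669642 0.33766653 0.13021438] (array([-0.0008, -0.0006,  0.1102]), 'yaw now', np.float64(162.78), 'turn z rad', np.float64(0.0032), 'tilt', array([-8.e-04, -2.e-04, -1.e+00]))
```

View pics/w4.png

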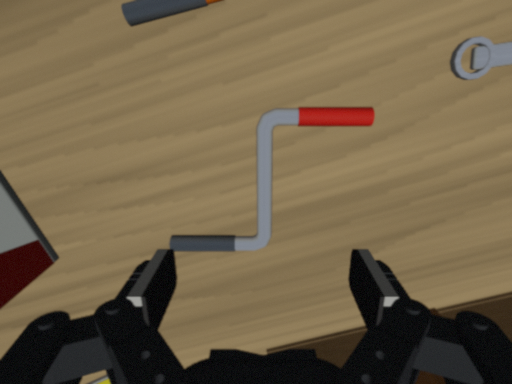

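The red grip triangulates to z = 8 mm, as the text says, and the crank lies centred between the fingers near column 263. I'll descend and grasp.

Request:
jog_arm(
  turn=[
    [0, 0, 0.003],
    [0, 0, 0],
    [0, 0, 0],
    [0, 0, 0],
    [0, 0, 0],
    [0, 0, 0],
    [0, 0, 0],
    [0, 0, 0],
    [0, 0, 0],
    [0, 0, 0],
    [0, 0, 0],
    [0, 0, 0],
    [0, 0, 0],
    [0, 0, 0],
    [0, 0, 0],
    [0, 0, 0],
    [0, 0, 0],
    [0, 0, 0],
  ],
  delta_pos=[
    [-0.0009, -0.0004, 0.025],
    [0, 0, 0.025],
    [0, 0, 0.025],
    [0, 0, 0.025],
    [0, 0, 0.016],
    [0, 0, 0.009],
    [0, 0, 0],
    [0, 0, 0],
    [0, 0, 0],
    [0, 0, 0],
    [0, 0, 0],
    [0, 0, 0],
    [0, 0, 0],
    [0, 0, 0],
    [0, 0, 0],
    [0, 0, 0],
    [0, 0, 0],
    [0, 0, 0],
  ],
  gripper=[0.0854, 0.0854, 0.0854, 0.0854, 0.0854, 0.0854, 0.0854, 0.06, 0.04, 0.03, 0.02, 0.01, 0.0, 0.0, 0.0, 0.0, 0.0, 0.0],
  grip_force=60,
)

```text
time: 7.03
tool_pos: [0.538, 0.3376, 0.0061]
tcp_rot: [0.472, 3.105, 0.001]
wrist_force: [-1.8, -0.2, 5.9]
width: 0.13
grip_force: 58.8
```

Request:
jog_arm(
  turn=[
    [0, 0, 0],
    [0, 0, 0],
    [0, 0, 0],
    [0, 0, 0],
    [0, 0, 0],
    [0, 0, 0],
    [0, 0, 0],
    [0, 0, 0],
  ],
  delta_pos=[
    [0, 0, -0.01],
    [0, 0, -0.025],
    [0, 0, -0.035],
    [0, 0, -0.035],
    [0, 0, -0.035],
    [0, 0, -0.02],
    [0, 0, 0],
    [0, 0, 0],
  ],
  gripper=[0, 0, 0, 0, 0, 0, 0, 0],
)

```text
time: 7.7
tool_pos: [0.5382, 0.3376, 0.1666]
tcp_rot: [0.471, 3.104, 0.003]
wrist_force: [0.2, -0.4, -2.2]
width: 0.127
grip_force: 58.8
```

Run:
```python
from h import *
import pickle
I,C=snap('wrist','w5');pickle.dump((I,C),open('w5.pkl','wb'))
s=read_state();print(s['time'],s['tool_pos'],s['wrist_force'],s['width'],delta((.5,.35,.17),93))
```

```text
7.75 [0.53682506 0.33680116 0.16420978] [-0.96851585 -0.3432173  -2.64146998] 0.1357186622739583 (array([ 0.0391,  0.0017, -0.0058]), 'yaw now', np.float64(162.73), 'turn z rad', np.float64(1.2171), 'tilt', array([-1.1e-03, -7.0e-04, -1.0e+00]))
```

View pics/w5.png

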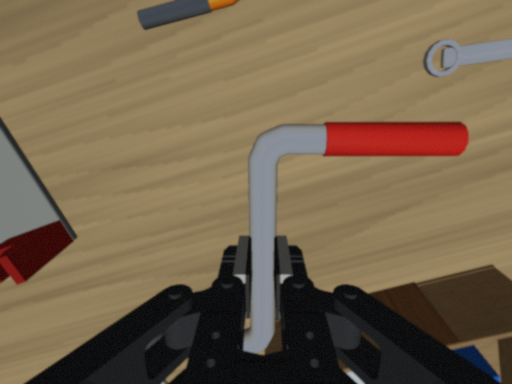

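```bash
cat >> h.py <<'E'
def toolcam():
    c=vision.calibration('wrist');M=np.linalg.inv(np.array(c['mount']));f=192/np.tan(np.radians(c['vfov'])/2)
    return (np.array([[f,0,c['cx']],[0,f,c['cy']],[0,0,1]]),np.array(c['dist'],float),M[:3,:3],M[:3,3])
E
python3 - <<'E'
from h import *
import pickle
I,C=pickle.load(open('w5.pkl','rb'));T=toolcam()
hsv=cv2.cvtColor(I,cv2.COLOR_RGB2HSV)
m=((hsv[:,:,1]>140)&((hsv[:,:,0]<8)|(hsv[:,:,0]>170)));m[200:]=0
p=np.argwhere(m)[:,::-1]
m2=(hsv[:,:,1]<50)&(hsv[:,:,2]>90);q=np.argwhere(m2[170:235,240:290])[:,::-1]+[240,170]
print('red',p.min(0),p.max(0),p.mean(0))
for z in(-.012,-.004,.004):
    W=onz(T,p,z)[:,:2];v=cv2.fitLine(W.astype(np.float32),2,0,1e-6,1e-6).ravel()[:2]
    A=onz(T,q,z)[:,:2];a=cv2.fitLine(A.astype(np.float32),2,0,1e-6,1e-6).ravel()[:2]
    w=W-W.mean(0);s=w@v;n=w@[-v[1],v[0]]
    print(z,'grip c',W.mean(0).round(4),'len',np.ptp(s).round(4),'wid',(2*np.percentile(abs(n),97)).round(4),'ang from y',np.degrees(np.arctan2(v[0],v[1])).round(2),'arm',A.mean(0).round(4),np.degrees(np.arctan2(a[1],a[0])).round(2))
E
```

```text
red [324 122] [468 155] [396.01014024 138.85717368]
-0.012 grip c [0.0624 0.0562] len 0.0612 wid 0.0138 ang from y 179.71 arm [ 0.0336 -0.0006] 0.45
-0.004 grip c [0.061  0.0597] len 0.0649 wid 0.0146 ang from y 179.71 arm [ 0.0304 -0.0006] 0.45
0.004 grip c [0.0596 0.0632] len 0.0687 wid 0.0155 ang from y 179.71 arm [ 0.0272 -0.0006] 0.45
```

The crank is held, with its arm along tool x and the red grip at (396,139). I'll turn it and carry it over the holder.

Request:
jog_arm(
  turn=[
    [0, 0, 0.1211],
    [0, 0, 0.1211],
    [0, 0, 0.1211],
    [0, 0, 0.1211],
    [0, 0, 0.1211],
    [0, 0, 0.1211],
    [0, 0, 0.1211],
    [0, 0, 0.1211],
    [0, 0, 0.1211],
    [0, 0, 0.1211],
    [0, 0, 0],
    [0, 0, 0],
  ],
  delta_pos=[
    [0, 0, 0],
    [0, 0, 0],
    [0, 0, 0],
    [0, 0, 0],
    [0, 0, 0],
    [0, 0, 0],
    [0, 0, 0],
    [0, 0, 0],
    [0, 0, 0],
    [0, 0, 0],
    [0, 0, 0],
    [0, 0, 0],
  ],
  gripper=[0, 0, 0, 0, 0, 0, 0, 0, 0, 0, 0, 0],
)

```text
time: 8.75
tool_pos: [0.5359, 0.3363, 0.162]
tcp_rot: [-2.151, -2.288, 0.008]
wrist_force: [-0.5, 0.4, -2.8]
width: 0.126
grip_force: 58.7
```

Request:
jog_arm(
  turn=[
    [0, 0, 0],
    [0, 0, 0],
    [0, 0, 0],
    [0, 0, 0],
    [0, 0, 0],
    [0, 0, 0],
    [0, 0, 0],
    [0, 0, 0],
    [0, 0, 0],
    [0, 0, 0],
    [0, 0, 0],
    [0, 0, 0],
    [0, 0, 0],
  ],
  delta_pos=[
    [-0.0314, -0.0074, 0],
    [-0.0314, -0.0074, 0],
    [-0.0314, -0.0074, 0],
    [-0.0314, -0.0074, 0],
    [-0.0314, -0.0074, 0],
    [-0.0314, -0.0074, 0],
    [-0.0314, -0.0074, 0],
    [-0.0314, -0.0074, 0],
    [-0.0314, -0.0075, 0],
    [-0.0314, -0.0075, 0],
    [0, 0, 0],
    [0, 0, 0],
    [0, 0, 0],
  ],
  gripper=[0, 0, 0, 0, 0, 0, 0, 0, 0, 0, 0, 0, 0],
)

```text
time: 9.83
tool_pos: [0.4814, 0.0195, 0.1644]
tcp_rot: [-2.154, -2.285, 0.001]
wrist_force: [0.2, -0.2, -1.4]
width: 0.132
grip_force: 58.9
```

Run:
```python
from h import *
import pickle
I,C=snap('wrist','w6');S,CS=snap('scene','s6');pickle.dump((I,C,S,CS),open('w6.pkl','wb'))
s=read_state();print(s['time'],s['tool_pos'],s['wrist_force'],s['width'],delta((.481,.0188,.10),93.35))
def red(I,y1):
    return [b for b in blobs(I[:y1],(0,140,50),(8,255,255),100)]
for b in red(I,384): print('w',b)
for b in red(S,300): print('s',b)
a=S[60:260,170:400];a=cv2.resize(a,None,fx=1.7,fy=1.7,interpolation=cv2.INTER_CUBIC);b=cv2.resize(I,(400,300))
h=max(a.shape[0],b.shape[0]);f=lambda x:cv2.copyMakeBorder(x,0,h-x.shape[0],0,0,0)
cv2.imwrite('pics/m6.png',np.hstack([f(a),f(b)])[:,:,::-1])
```

```text
9.9333 [0.48172565 0.02029876 0.16467886] [-0.99383444  0.56768843 -2.3662043 ] 0.12893918410886918 (array([-0.0015, -0.0008,  0.0647]), 'yaw now', np.float64(93.47), 'turn z rad', np.float64(0.002), 'tilt', array([-7.e-04,  4.e-04, -1.e+00]))
w ([317, 72, 152, 90, 7205], [377.7, 125.4], ((392.5, 116.5), (89.0, 151.0), 90.0))
s ([254, 162, 19, 17, 127], [263.0, 170.2], ((263.0000305175781, 170.50001525878906), (6.363960266113281, 20.50609588623047), 45.0))
s ([250, 192, 25, 34, 553], [261.8, 209.9], ((262.0, 208.5), (31.272663116455078, 25.282121658325195), 23.962486267089844))
s ([420, 207, 24, 14, 134], [432.1, 213.4], ((431.9759521484375, 213.4886932373047), (24.64300537109375, 5.801485061645508), 25.201122283935547))
```

View pics/m6.png

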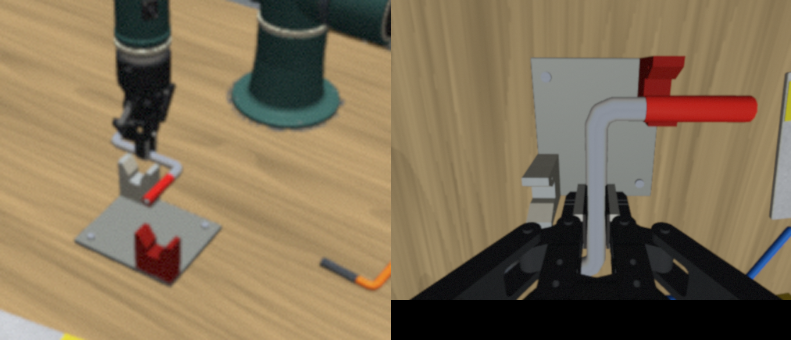

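The scene view shows the crank above the holder, and the wrist view shows it parallel to the holder, with the grip on the red post's side. I'll check the in-hand height and pitch by triangulating the grip.

Run:
```python
from h import *
import pickle
I,C,S,CS=pickle.load(open('w6.pkl','rb'))
print(tri(C,[(396,138.9)],CS,[(263.0,170.3)]).round(4))
# bias check: known red post top centre points & table grip in scene vs wrist
T=toolcam();R=C[2].T@T[2];p=-C[2].T@C[3]-R@(-T[2].T@T[3])
for z in(-.012,-.008,-.004,0):
    X=onz(T,[(396,138.9)],z)[0];print(z,(p+R@X).round(4),proj(CS,p+R@X).round(1))
h=np.radians(2.98);M=np.array([[np.cos(h),-np.sin(h)],[np.sin(h),np.cos(h)]])
print('scene proj of red post outer top corners',proj(CS,[[*(M@[.078,y]+[.4803,.0203]),.082] for y in(.028,.092)]).round(1), 'grip on table', proj(CS,[[.4978,.412,.008]]).round(1),'seen 386.1 265.8')
```

```text
[[0.5372 0.0829 0.1683 0.    ]]
-0.012 [0.5336 0.0841 0.1764] [[264.3 167.1]]
-0.008 [0.5354 0.0835 0.1724] [[263.7 168.7]]
-0.004 [0.5372 0.083  0.1684] [[263.  170.3]]
0 [0.539  0.0824 0.1644] [[262.4 171.9]]
scene proj of red post outer top corners [[249.  196.4]
 [270.5 205.9]] grip on table [[386.8 265.9]] seen 386.1 265.8
```

Request:
jog_arm(
  turn=[
    [0, 0, 0.001],
    [0, 0, 0],
    [0, 0, 0],
    [0, 0, 0],
    [0, 0, 0],
    [0, 0, 0],
    [0, 0, 0],
    [0, 0, 0],
    [0, 0, 0],
  ],
  delta_pos=[
    [-0.0006, -0.0007, 0.02],
    [0, 0, 0.02],
    [0, 0, 0.02],
    [0, 0, 0.015],
    [0, 0, 0.012],
    [0, 0, 0.01],
    [0, 0, 0.006],
    [0, 0, 0],
    [0, 0, 0],
  ],
  gripper=[0, 0, 0, 0, 0, 0, 0, 0, 0],
)

```text
time: 10.68
tool_pos: [0.4813, 0.0193, 0.0621]
tcp_rot: [-2.155, -2.285, 0.0]
wrist_force: [1.1, 0.6, -1.4]
width: 0.131
grip_force: 58.9
```

Request:
jog_arm(
  turn=[
    [0, 0, 0],
    [0, 0, 0],
    [0, 0, 0],
    [0, 0, 0],
  ],
  delta_pos=[
    [0, 0, 0.003],
    [0, 0, 0.003],
    [0, 0, 0],
    [0, 0, 0],
  ],
  gripper=[0, 0, 0, 0],
)

```text
time: 11.02
tool_pos: [0.4813, 0.0187, 0.0563]
tcp_rot: [2.157, 2.284, 0.0]
wrist_force: [-0.4, -1.2, -3.4]
width: 0.129
grip_force: 58.9
```

No contact yet, so I'll go down in small steps.

Request:
jog_arm(
  turn=[
    [0, 0, 0],
    [0, 0, 0],
    [0, 0, 0],
    [0, 0, 0],
  ],
  delta_pos=[
    [0, 0, 0.001],
    [0, 0, 0.001],
    [0, 0, 0],
    [0, 0, 0],
  ],
  gripper=[0, 0, 0, 0],
)

```text
time: 11.35
tool_pos: [0.4815, 0.0188, 0.056]
tcp_rot: [2.157, 2.284, 0.0]
wrist_force: [-5.9, -0.2, 9.7]
width: 0.128
grip_force: 60.3
```

Request:
jog_arm(
  turn=[
    [0, 0, 0],
    [0, 0, 0],
    [0, 0, 0],
    [0, 0, 0],
  ],
  delta_pos=[
    [0, 0, 0.0007],
    [0, 0, 0],
    [0, 0, 0],
    [0, 0, 0],
  ],
  gripper=[0, 0, 0, 0],
)

```text
time: 11.68
tool_pos: [0.4816, 0.0187, 0.0559]
tcp_rot: [2.157, 2.284, 0.0]
wrist_force: [-7.8, -0.9, 16.5]
width: 0.126
grip_force: 60.8
```

Contact came at TCP z = 0.056, which is the seated height going by the grasp reading. I'll ease off 1 mm and open.

Request:
jog_arm(
  turn=[
    [0, 0, 0],
    [0, 0, 0],
    [0, 0, 0],
    [0, 0, 0],
    [0, 0, 0],
    [0, 0, 0],
    [0, 0, 0],
    [0, 0, 0],
    [0, 0, 0],
    [0, 0, 0],
    [0, 0, 0],
    [0, 0, 0],
  ],
  delta_pos=[
    [0, 0, -0.001],
    [0, 0, 0],
    [0, 0, 0],
    [0, 0, 0],
    [0, 0, 0],
    [0, 0, 0],
    [0, 0, 0],
    [0, 0, 0],
    [0, 0, 0],
    [0, 0, 0],
    [0, 0, 0],
    [0, 0, 0],
  ],
  gripper=[0, 0.015, 0.02, 0.025, 0.03, 0.04, 0.05, 0.06, 0.07, 0.0854, 0.0854, 0.0854],
)

```text
time: 12.68
tool_pos: [0.4812, 0.0188, 0.0544]
tcp_rot: [2.157, 2.284, 0.0]
wrist_force: [0.7, 0.1, 0.5]
width: 0.996
grip_force: 0.0
```

Request:
jog_arm(
  turn=[
    [0, 0, 0],
    [0, 0, 0],
    [0, 0, 0],
    [0, 0, 0],
    [0, 0, 0],
    [0, 0, 0],
    [0, 0, 0],
    [0, 0, 0],
    [0, 0, 0],
    [0, 0, 0],
  ],
  delta_pos=[
    [0, 0, -0.01],
    [0, 0, -0.02],
    [0, 0, -0.03],
    [0, 0, -0.03],
    [0, 0, -0.03],
    [0, 0, -0.03],
    [0, 0, -0.03],
    [0.03, 0, -0.02],
    [0, 0, 0],
    [0, 0, 0],
  ],
  gripper=[0.0854, 0.0854, 0.0854, 0.0854, 0.0854, 0.0854, 0.0854, 0.0854, 0.0854, 0.0854],
)

```text
time: 13.52
tool_pos: [0.4805, 0.0496, 0.257]
tcp_rot: [2.152, 2.284, 0.005]
wrist_force: [-0.3, 0.1, -0.8]
width: 1.005
grip_force: 0.0
```

Run:
```python
from h import *
import pickle
I,C=snap('wrist','w7');S,CS=snap('scene','s7');pickle.dump((I,C,S,CS),open('w7.pkl','wb'))
s=read_state();print(s['time'],s['tool_pos'])
h=np.radians(2.98);M=np.array([[np.cos(h),-np.sin(h)],[np.sin(h),np.cos(h)]])
def H(x,y,z): return [*(M@[x,y]+[.4803,.0203]),z]
# axis ends (expected when home) drawn in green
P=[H(.092,.06,.058),H(0,.06,.058),H(0,-.06,.058),H(-.092,-.06,.058)]
out=[]
for im,c,(x0,y0,x1,y1) in((I,C,(150,60,390,300)),(S,CS,(205,140,305,240))):
    k=390/(x1-x0);V=cv2.resize(im[y0:y1,x0:x1],(390,390),interpolation=cv2.INTER_CUBIC)
    for u in proj(c,P): cv2.circle(V,tuple(((u-[x0,y0]+.5)*k).astype(int).tolist()),3,(0,255,0),-1)
    out.append(V)
cv2.imwrite('pics/m7.png',np.hstack(out)[:,:,::-1])
```

```text
13.6167 [0.47880728 0.04860723 0.25395742]
```

View pics/m7.png

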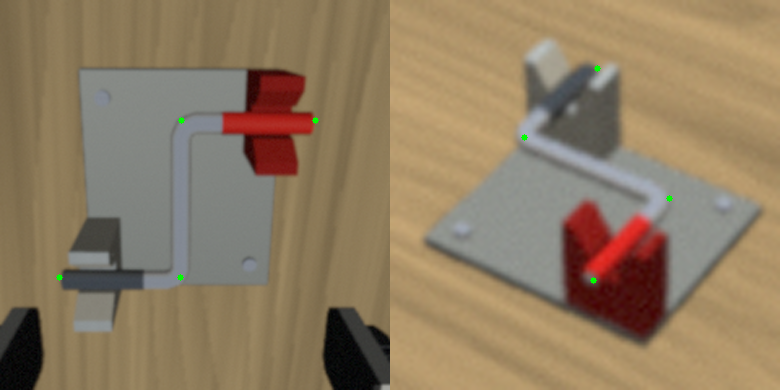

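The wrist view shows both legs in their notches and the ends on the expected marks. In the scene view the red end sits about 2 px above its mark, so I'll measure the heights from a second wrist position.

Request:
jog_arm(
  turn=[
    [0, 0, 0],
    [0, 0, 0],
    [0, 0, 0],
    [0, 0, 0],
    [0, 0, 0],
    [0, 0, 0],
    [0, 0, 0],
  ],
  delta_pos=[
    [-0.03, 0, 0],
    [-0.03, 0, 0],
    [-0.03, 0, 0],
    [0, 0, 0],
    [0, 0, 0],
    [0, 0, 0],
    [0, 0, 0],
  ],
  gripper=[0.0854, 0.0854, 0.0854, 0.0854, 0.0854, 0.0854, 0.0854],
)

```text
time: 14.2
tool_pos: [0.484, -0.0406, 0.2535]
tcp_rot: [-2.155, -2.283, 0.001]
wrist_force: [-0.0, 0.4, 0.2]
width: 1.003
grip_force: 0.0
```

```bash
cat > seat.py <<'E'
from h import *
import pickle
h=np.radians(2.98);M=np.array([[np.cos(h),-np.sin(h)],[np.sin(h),np.cos(h)]])
H=lambda x,y,z:[*(M@[x,y]+[.4803,.0203]),z]
def rowc(I,c,xw,yw,kind):
    u=proj(c,[H(xw,yw,.058)])[0];x=int(round(u[0]));y0=int(u[1])
    a=I[y0-16:y0+17,x-2:x+3].mean(1).astype(float)
    hsv=cv2.cvtColor(a[:,None].astype(np.uint8),cv2.COLOR_RGB2HSV)[:,0].astype(float)
    w=(hsv[:,1] if kind=='red' else 255-hsv[:,2] if kind=='dark' else 0)
    w=w-np.median(w);k=w>w.max()/2;i=np.arange(33)
    # contiguous run around max
    j=int(np.argmax(w));l=r=j
    while l>0 and k[l-1]:l-=1
    while r<32 and k[r+1]:r+=1
    e=lambda p,q:p+(w.max()/2-w[p])/(w[q]-w[p])*(q-p)
    lo=e(l-1,l) if l>0 else l; hi=e(r+1,r) if r<32 else r
    return (x,y0-16+(lo+hi)/2),hi-lo
def meas(va,vb):
    for nm,xw,yw,k in(('grip in',.036,.06,'red'),('grip in',.042,.06,'red'),('grip out',.084,.06,'red'),('shaft out',-.085,-.06,'dark'),('shaft in',-.034,-.06,'dark'),('shaft in',-.042,-.06,'dark')):
        a,wa=rowc(*va,xw,yw,k);b,wb=rowc(*vb,xw,yw,k)
        # world plane intersection: solve y,z given x known
        o1,v1=ray(va[1],[a]);o2,v2=ray(vb[1],[b]);v1,v2=v1[0],v2[0]
        ex=np.array([M[1,0]*0+M[0,0],M[1,0],0])  # axis direction
        A=np.c_[v1,-v2,ex*1];k_=np.linalg.solve(A,o2-o1)
        p=o1+k_[0]*v1;q=M.T@(p[:2]-[.4803,.0203])
        print(nm,xw,'w',round(wa,1),round(wb,1),'holder x y z',q.round(4),p[2].round(4))
E
python3 - <<'E'
from seat import *
I,C=snap('wrist','w8');S,CS=snap('scene','s8');pickle.dump((I,C,S,CS),open('w8.pkl','wb'))
s=read_state();print(s['time'],s['tool_pos'])
A=pickle.load(open('w7.pkl','rb'))
meas(A[:2],(I,C))
c,a=plate(I,C,tuple(tuple(int(round(v)) for v in u) for u in proj(C,[H(-.078,.092,.01),H(.078,-.092,.01)])));print('plate w8',c.mean(0).round(4),np.round(a,1))
c,a=plate(*A[:2],tuple(tuple(int(round(v)) for v in u) for u in proj(A[1],[H(-.078,.092,.01),H(.078,-.092,.01)])));print('plate w7',c.mean(0).round(4),np.round(a,1))
E
```

```text
14.3 [ 0.48429407 -0.04031262  0.2539234 ]
grip in 0.036 w 13.2 15.1 holder x y z [0.0357 0.0581] 0.0581
grip in 0.042 w 13.7 7.2 holder x y z [0.0441 0.0558] 0.0449
grip out 0.084 w 12.7 7.5 holder x y z [0.0871 0.0561] 0.0447
shaft out -0.085 w 12.1 13.4 holder x y z [-0.0853 -0.0626] 0.0563
shaft in -0.034 w 11.7 13.2 holder x y z [-0.0342 -0.0621] 0.0565
shaft in -0.042 w 12.0 13.2 holder x y z [-0.0417 -0.0623] 0.0561
plate w8 [0.4804 0.0196] [93.2  2.9 93.   3. ]
plate w7 [0.48   0.0195] [93.2  3.  93.1  4.5]
```

```bash
python3 -c "
from workcell import ticket
print(ticket.finish_job())"
```

```text
the job is handed in; nothing more can be done
None
```

The red-gripped crank is back in the holder, red grip in the red post's notch and dark end in the white post's. The clean measurements put their axes at z ≈ 58 mm and 56 mm (58 mm is home), though two other grip readings were unreliable and discarded. It is released, the blue crank was left alone, and the job was handed in at about 14 s; no verdict was returned.

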